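Shut the row of needle taps on a nitrogen sample dryer

TASK

The samples are dry: starting at the dead end of the manifold, run the fingertips close along the front of the row of tap hubs towards the supply valve, so that the five small levers are swept gently round one after the other, from pointing out over the vials to fully shut, lying along the bar. Only push the levers, do not grip them. Leave the big supply valve open, and do not shift or lift the manifold, the vials or anything else on the bench.

Things in the scene. Friction and masses are not known exactly. Their poses are not given: they have to be found in the camera images.
- manifold: Gas manifold of a sample dryer, 2.5-3.5 kg, loose on rubber feet (slides if pushed over about 10 N): grey base plate 150 x 360 mm, top 12 mm up, with an aluminium bar on two brackets, 36 mm deep, 336 long, top 128 mm up. Origin: on the bench under the bar's middle; y along the bar from dead end to supply valve, -x the front (outlets, vials). Taps at y = -145, -95, -45, 5, 55 mm, supply valve at 145.
- tap1_hub (a point): Point on the turning axis of tap 1, the one at the dead end, 147 mm above the bench (half the lever's thickness); does not turn. Each tap has a bonnet on the bar (radius 9 mm, top 132 mm above the bench), a thin stem (radius 4) and a black lever between 142 and 152 mm, its round hub 7 mm in radius, up to 157 mm. In front of the bar outlets reach 50 mm from the row, under 115 mm high.
- tap5_hub (a point): The same point of the fifth tap, the small one nearest the supply valve. tap1_hub to tap5_hub is the row, 200 mm long.
- supply_hub (a point): The same point of the supply valve, 90 mm beyond tap5_hub. Its lever is the big one: hub radius 11 mm, 62 mm long from the axis, 18 mm wide, same height, pointing out to the front when open. A gauge, 42 mm across, up to 175 mm high, stands 43 mm behind the bar's centre line between it and tap 5.
- tap1_lever (a point): Centre line of the lever of tap 1, 22 mm from its turning axis, at half its thickness; turns with the lever (its -x axis points from the hub to the lever's free end). The lever is black plastic, 12 mm wide, 10 mm thick, and ends 38 mm from the axis in a round end.
- tap2_lever (a point): Centre line of the lever of tap 2, 22 mm from its turning axis, at half its thickness; turns with the lever (its -x axis points from the hub to the lever's free end). The lever is black plastic, 12 mm wide, 10 mm thick, and ends 38 mm from the axis in a round end.
- tap3_lever (a point): Centre line of the lever of tap 3, 22 mm from its turning axis, at half its thickness; turns with the lever (its -x axis points from the hub to the lever's free end). The lever is black plastic, 12 mm wide, 10 mm thick, and ends 38 mm from the axis in a round end.
- tap4_lever (a point): Centre line of the lever of tap 4, 22 mm from its turning axis, at half its thickness; turns with the lever (its -x axis points from the hub to the lever's free end). The lever is black plastic, 12 mm wide, 10 mm thick, and ends 38 mm from the axis in a round end.
- tap5_lever (a point): Centre line of the lever of tap 5, 22 mm from its turning axis, at half its thickness; turns with the lever (its -x axis points from the hub to the lever's free end). The lever is black plastic, 12 mm wide, 10 mm thick, and ends 38 mm from the axis in a round end.
- tap1 (a joint): Angle of tap 1's lever: 0 = fully open, lever pointing straight out to the front; 1.57 = fully shut on its stop, lever lying along the bar and pointing to the supply valve. Grows as the lever turns clockwise seen from above. Starts 0 to 0.5. Turns with light friction (0.02 N m) and stays where it is left; it seals from about 1.33 on.
- tap2 (a joint): Angle of tap 2's lever: 0 = fully open, lever pointing straight out to the front; 1.57 = fully shut on its stop, lever lying along the bar and pointing to the supply valve. Grows as the lever turns clockwise seen from above. Starts 0 to 0.5. Turns with light friction (0.02 N m) and stays where it is left; it seals from about 1.33 on.
- tap3 (a joint): Angle of tap 3's lever: 0 = fully open, lever pointing straight out to the front; 1.57 = fully shut on its stop, lever lying along the bar and pointing to the supply valve. Grows as the lever turns clockwise seen from above. Starts 0 to 0.5. Turns with light friction (0.02 N m) and stays where it is left; it seals from about 1.33 on.
- tap4 (a joint): Angle of tap 4's lever: 0 = fully open, lever pointing straight out to the front; 1.57 = fully shut on its stop, lever lying along the bar and pointing to the supply valve. Grows as the lever turns clockwise seen from above. Starts 0 to 0.5. Turns with light friction (0.02 N m) and stays where it is left; it seals from about 1.33 on.
- tap5 (a joint): Angle of tap 5's lever: 0 = fully open, lever pointing straight out to the front; 1.57 = fully shut on its stop, lever lying along the bar and pointing to the supply valve. Grows as the lever turns clockwise seen from above. Starts 0 to 0.5. Turns with light friction (0.02 N m) and stays where it is left; it seals from about 1.33 on.
- supply (a joint): Angle of the supply valve's lever, 0 = open (as it starts, pointing out to the front), 1.57 = shut. To be left open.
- vial1: Small glass sample vial, 21 mm across, 50 mm high, standing on the base plate under the needle of tap 1. Origin: centre of its underside.
- vial2: Small glass sample vial, 21 mm across, 50 mm high, standing on the base plate under the needle of tap 2. Origin: centre of its underside.
- vial3: Small glass sample vial, 21 mm across, 50 mm high, standing on the base plate under the needle of tap 3. Origin: centre of its underside.
- vial4: Small glass sample vial, 21 mm across, 50 mm high, standing on the base plate under the needle of tap 4. Origin: centre of its underside.
- vial5: Small glass sample vial, 21 mm across, 50 mm high, standing on the base plate under the needle of tap 5. Origin: centre of its underside.
- reagent: Amber bottle with blue cap, 64 mm across, 120 mm high, on the bench. Origin: centre of its underside.
- jar: Small jar with white cap, 56 mm across, 55 mm high, on the bench. Origin: centre of its underside.
- marker: Marker pen lying on the bench, 125 mm long, 15 mm high, along its local x. Origin: under its middle.

How it is judged (in metres and radians):
On the way, in this order (a step that is already met when the one before it is completed fails the run):
1. the tap at the dead end is swept most of the way round (over 1.0 rad) while taps three to five are not yet (value of joint tap1 above 1 rad and value of joint each of tap3, tap4, tap5 below 1 rad), for 0.1 s.
2. the middle tap is swept most of the way round while the fifth is not yet (value of joint tap3 above 1 rad and value of joint tap5 below 1 rad), for 0.1 s.
3. all five taps are shut (value of joint each of tap1, tap2, tap3, tap4, tap5 above 1.33 rad), for 0.1 s.
At the end, for the whole second after the job is handed in: All five small levers are turned to at least 1.33 rad (within 14 degrees of lying along the bar), the supply valve is still open (under 0.15 rad), and the manifold, the vials and the other loose things are at rest within 15 mm of where they began (all of step 3 and value of joint supply below 0.15 rad and linear speed of manifold below 0.01 m/s and distance of each of vial1, vial2, vial3, vial4, vial5, reagent, jar, marker, manifold from where it was at the start of the episode below 0.015 m); the robot touches nothing.
It fails at once if the supply valve is turned by more than 0.15 rad (value of joint supply above 0.15 rad).
It fails at once if the manifold is shifted, lifted (over 15 mm) or tipped (over 3 degrees) (distance of manifold from where it was at the start of the episode above 0.015 m or angle between manifold's own z axis and vertical above 0.05 rad).
It fails at once if the robot pushes on the manifold with more than 25 N (contact force between any of the fingers, the arm and manifold above 25 N).
It fails at once if a lever is taken between the fingers ((x of the grasp point in the frame of tap1_lever between -0.014 and 0.012 m and y of the grasp point in the frame of tap1_lever between -0.004 and 0.004 m and z of the grasp point in the frame of tap1_lever between -0.03 and 0.018 m) or (x of the grasp point in the frame of tap2_lever between -0.014 and 0.012 m and y of the grasp point in the frame of tap2_lever between -0.004 and 0.004 m and z of the grasp point in the frame of tap2_lever between -0.03 and 0.018 m) or (x of the grasp point in the frame of tap3_lever between -0.014 and 0.012 m and y of the grasp point in the frame of tap3_lever between -0.004 and 0.004 m and z of the grasp point in the frame of tap3_lever between -0.03 and 0.018 m) or (x of the grasp point in the frame of tap4_lever between -0.014 and 0.012 m and y of the grasp point in the frame of tap4_lever between -0.004 and 0.004 m and z of the grasp point in the frame of tap4_lever between -0.03 and 0.018 m) or (x of the grasp point in the frame of tap5_lever between -0.014 and 0.012 m and y of the grasp point in the frame of tap5_lever between -0.004 and 0.004 m and z of the grasp point in the frame of tap5_lever between -0.03 and 0.018 m)).
It fails at once if a vial, the bottle, the jar or the marker is moved or lifted by more than 15 mm (distance of any of vial1, vial2, vial3, vial4, vial5, reagent, jar, marker from where it was at the start of the episode above 0.015 m).
It also fails if it takes over 42 s, if anything falls off the work surface, if the arm or the gripper's body presses on something with over 40 N, if the wrist force passes 120 N, or if a joint passes its speed limit or range.

ROBOT

A 7-joint arm with a two-finger parallel gripper is mounted at the origin on the work surface. World frame = base frame: x ahead of the robot, y to its left, z up, the work surface at z = 0. Lengths are in mm, angles in rad, forces in N, time in s.
With the tool pointing down it reaches from about 400 to 875 mm from the base axis. Payload 4.4 kg.
Tool frame: the origin (TCP) lies between the finger pads; the fingertips stand ctrl.tcp_to_tips ahead of it and the grasp point (between the pads) lies 8 mm behind it (ctrl.tcp_to_tips is the distance from the TCP to the fingertips, in mm); z points along the fingers, y is the direction in which the jaws open and shut (so a half turn about z gives the same grasp; the last joint's range is limited). The gripper opens to 85 mm and grips with 20 to 120 N. Pads are 22 mm wide; open, the fingers measure 114 mm over their backs; the gripper's body (76 mm by 85 mm) begins 54 mm behind the grasp point. The pads swing forward as they close: fully open they stand 13 mm farther back than shut.
Start: joints at [1.172, 0.628, 0.038, 1.517, -0.027, 0.996, -0.02], TCP at [212.376, -614.34, 242.313] pointing down, gripper open.
Joint ranges: [-3.06, 3.06], [-0.37, 2.12], [-1.25, 1.32], [0.18, 2.47], [-1.1, 4.24], [0.23, 1.98], [-2.94, 2.94]. Speed limits (rad/s): [2.57, 2.57, 3.14, 3.14, 3.14, 3.14, 3.14].

INTERFACE

Orientations are given as [roll, pitch, yaw] about the fixed x, y, z axes, in that order (R = Rz(yaw) Ry(pitch) Rx(roll)).
In Python, from cell import ctrl gives the robot as it stands.
- The arm moves only by the tool send_rows, never from a script. Its argument "rows" is a list of rows, each an object of numbers: "x", "y", "z": the shift along the world's x, y, z in cm; "roll": the turn about the world's z in degrees; "claw": the closure, from 0 (fully open) to 1 (shut). A call has 1 to 5 rows; each row is the pose to reach, as a shift and turn from the pose commanded when the call began; what a row does not reach only later rows make up. A row lasts 1/12 s, in which the tool goes at most 41.7 mm and 7.16 degrees, less where a joint would pass 70% of its speed; a pose out of reach is approached as far as the arm can. A call with a gripper value outside its range is refused whole. The fingers move at their own pace and stop on an object; the grip force is fixed at half the most. Time passes only in rows, so rows that repeat a pose let the fingers close. It gives the time, the measured TCP pose, the force and the opening at its end, in the units of the state.
- ctrl.read_state(): the state, without advancing time (a new reading comes with each control period).
- ctrl.get_image(name): name is "scene" or "top" or "wrist"; returns (picture, depth): 420x560x3 uint8, blue, green, red; 420x560 float32, mm along the optical axis (not along the pixel's ray), 0 where there is no reading.
- ctrl.get_calibration(name): a dict with "intrinsics" (3x3 intrinsics, pixels), "dist_coeffs" ([k1, k2, p1, p2, k3] as OpenCV has them; the pictures are not rectified), "T" (4x4, takes a point from camera to world coordinates). Camera axes: x right, y down, z forward; pixel columns grow to the right and rows downward; lengths in mm; the calibration is good to about 2 mm. A picture is of the moment at which its call begins: read the wrist's pose just before it. get_calibration takes no time and is no camera call; for the wrist camera it gives the pose at the moment of the call.
- ctrl.finish_job(): hands the job in, once; it reports no verdict.
Trained networks look in the newest picture that a camera, given by its name, has taken for a name from the list of things; names that differ only in an ending like _2 or _b are one class to them, and where a whole thing is asked for, a point or a joint stands for the part that bears it (a point fixed in the world has none). Each returns a list of dicts, best first, with "confidence" (0 to 1); they miss things now and then, are a little off and sometimes report something else, mostly with a low value. They report only what shows in the picture. A call takes as long as a camera call.
- ctrl.recognise(camera, query): "uv" ([column, row] in pixels, amid what is visible of it).
- ctrl.regions_of(camera, query): "region" (420x560 bool, what is visible of it) and "uv" ([column, row] in pixels, amid what is visible of it).
- ctrl.place_of(camera, query): "uv" ([column, row] in pixels: a listed point, or the origin of a listed thing).
The state is a dict: "clock": time; "qpos": joint angles; "qd": joint speeds; "tau": joint torques, N m; "eef_pos": TCP position; "tool_rot": TCP orientation; "force": force on the tool from outside, world axes, zero at the start; "torque": the same for the moment, N m; "width": finger opening in mm.
Only numpy, scipy, OpenCV 4.12 (cv2) and the standard library are available. Lean on these libraries where they do the work, as an engineer would, in place of code of your own. Each camera call takes 0.05 s, during which the arm holds its last target. There are 200 camera calls.

## Working session

There is one attempt and no reset: what is moved stays moved. The work goes in short steps, Python scripts to look and compute and a tool call to move; the robot and the scene stay as the last step left them, time stands still between calls to the robot, and variables do not carry over. Pictures are saved under pics/ and viewed, on a budget of 10 in all, crops included, one or two more only if the job needs it, and the job is handed in when it is done.

Besides the shell and the picture viewer there is one more tool, called after ">>>" by a JSON object that holds its "op" and its "data". send_rows: Moves the arm, as the interface text tells. Its arguments: {"type":"object","properties":{"rows":{"type":"array"}},"required":["rows"]}

```bash
mkdir -p pics; cat > h.py <<'E'
import numpy as np, cv2
from cell import ctrl
def ray(cam,uv):
    c=ctrl.get_calibration(cam);K=np.array(c['intrinsics'],float);T=np.array(c['T'],float)
    p=cv2.undistortPoints(np.array([[uv]],float),K,np.array(c['dist_coeffs'],float))[0,0]
    return T[:3,3],T[:3,:3]@np.array([p[0],p[1],1.])
def at_z(cam,uv,z):
    o,d=ray(cam,uv);return o+d*(z-o[2])/d[2]
E
python3 - <<'E'
from h import *
s=ctrl.read_state();print(s['clock'],s['eef_pos'],s['tool_rot'],s['width'],ctrl.tcp_to_tips)
for cam in('top','scene'):
    im,d=ctrl.get_image(cam);cv2.imwrite(f'pics/{cam}1.png',im)
    for q in['tap1_hub','tap5_hub','supply_hub']+[f'tap{i}_lever' for i in range(1,6)]:
        for r in ctrl.place_of(cam,q)[:2]:
            print(cam,q,np.round(r['uv']),round(r['confidence'],2),np.round(at_z(cam,r['uv'],147)))
print(ctrl.read_state()['clock'])
E
```

```text
0.0 [ 212.18191066 -613.75455946  241.38935979] [-3.13969873e+00  3.91672798e-05  3.32816305e-01] 85.21485709355746 11.0
top tap1_hub [312. 216.] 0.56 [532. -98. 147.]
top tap5_hub [222. 208.] 0.85 [548.  91. 147.]
top tap5_hub [267. 224.] 0.63 [514.  -5. 147.]
top supply_hub [182. 207.] 0.61 [550. 178. 147.]
top tap1_lever [265. 221.] 0.56 [521.   0. 147.]
top tap1_lever [304. 226.] 0.48 [511. -81. 147.]
top tap2_lever [285. 223.] 0.41 [518. -41. 147.]
top tap3_lever [264. 223.] 0.58 [516.   2. 147.]
top tap3_lever [247. 237.] 0.24 [488.  37. 147.]
top tap4_lever [240. 218.] 0.65 [527.  54. 147.]
top tap4_lever [226. 239.] 0.61 [482.  82. 147.]
top tap5_lever [214. 221.] 0.65 [519. 109. 147.]
scene tap1_hub [267. 210.] 0.75 [ 533. -104.  147.]
scene tap5_hub [332. 189.] 0.96 [545.  87. 147.]
scene tap5_hub [284. 198.] 0.39 [513. -45. 147.]
scene supply_hub [362. 178.] 0.64 [547. 184. 147.]
scene tap1_lever [269. 202.] 0.59 [510. -88. 147.]
scene tap2_lever [285. 199.] 0.59 [518. -45. 147.]
scene tap2_lever [333. 184.] 0.45 [529.  98. 147.]
scene tap3_lever [298. 193.] 0.41 [514.  -4. 147.]
scene tap4_lever [321. 188.] 0.37 [529.  60. 147.]
scene tap5_lever [332. 181.] 0.38 [520. 101. 147.]
0.9
```

```bash
python3 - <<'E'
import cv2
a=cv2.imread('pics/top1.png');b=cv2.imread('pics/scene1.png')
cv2.imwrite('pics/t1c.png',cv2.resize(a[170:290,150:350],None,fx=4,fy=4,interpolation=cv2.INTER_CUBIC))
E
```

```text
(no output)
```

View pics/t1c.png

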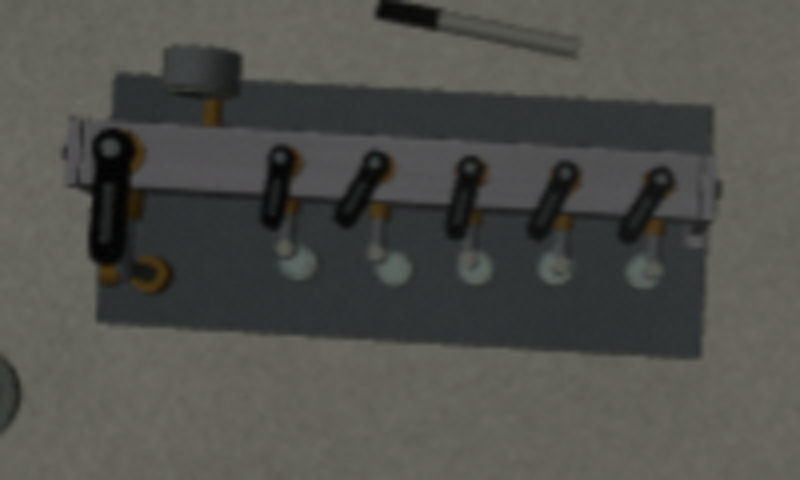

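View pics/scene1.png

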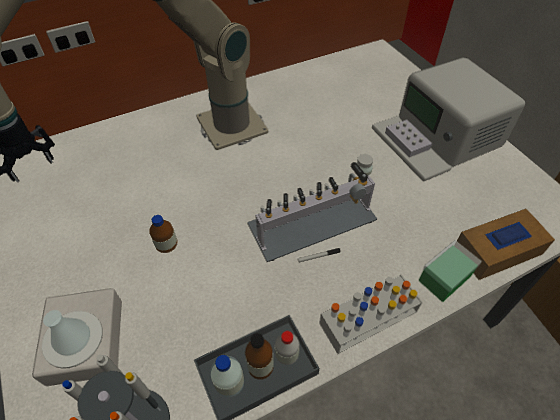

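```bash
python3 - <<'E'
from h import *
for u,v in[(661,178),(566,172),(470,166),(376,160),(282,155),(111,148)]:
    print(np.round(at_z('top',[150+u/4-.4,170+v/4-.4],157),1))
print(ctrl.get_calibration('wrist')['T'].round(2) if hasattr(ctrl.get_calibration('wrist')['T'],'round') else ctrl.get_calibration('wrist')['T'], ctrl.get_calibration('wrist')['intrinsics'])
for q in['reagent','jar']:
    for r in ctrl.place_of('top',q)[:2]: print(q,r['confidence'],at_z('top',r['uv'],0))
E
```

```text
[ 536.2 -103.6  157. ]
[538.8 -54.2 157. ]
[541.3  -4.1 157. ]
[544.   45.2 157. ]
[546.1  94.6 157. ]
[548.8 185.3 157. ]
[[ 3.3000e-01 -9.0000e-01 -2.8000e-01  2.8339e+02]
 [-9.4000e-01 -3.1000e-01 -1.0000e-01 -5.8913e+02]
 [-0.0000e+00  3.0000e-01 -9.6000e-01  3.7441e+02]
 [ 0.0000e+00  0.0000e+00  0.0000e+00  1.0000e+00]] [[357.85821281   0.         275.86268435]
 [  0.         357.85821281 206.38445937]
 [  0.           0.           1.        ]]
reagent 0.81 [ 407.21749845 -363.43381918    0.        ]
reagent 0.52 [518.17127869 -88.55598445   0.        ]
jar 0.87 [410.74462169 296.18413891   0.        ]
```

>>> {"op": "send_rows", "data": {"rows": [{"x": 1.5, "y": 2.5, "roll": -1, "claw": 1}, {"x": 4, "y": 6, "roll": -3, "claw": 1}, {"x": 7, "y": 9.5, "roll": -5, "claw": 1}, {"x": 10, "y": 13, "roll": -8, "claw": 1}, {"x": 13, "y": 16.5, "roll": -11, "claw": 1}]}}

```text
$.rows[0]: bad value
```

>>> {"op": "send_rows", "data": {"rows": [{"x": 2.4, "y": 3.4, "roll": -2, "claw": 1}, {"x": 4.6, "y": 6.8, "roll": -4, "claw": 1}, {"x": 6.5, "y": 10.2, "roll": -7, "claw": 1}, {"x": 8, "y": 13.6, "roll": -9, "claw": 1}, {"x": 9.5, "y": 17, "roll": -11, "claw": 1}]}}

```text
$.rows[0]: bad value
```

>>> {"op": "send_rows", "data": {"rows": [{"x": 1.5, "y": 3.4, "z": 0.2, "claw": 1}, {"x": 2.5, "y": 6.8, "z": 0.5, "claw": 1}, {"x": 3.5, "y": 10.2, "z": 0.8, "claw": 1}, {"x": 4.5, "y": 13.6, "z": 0.8, "claw": 1}, {"x": 5.3, "y": 17, "z": 0.8, "claw": 1}]}}

```text
$.rows[0]: bad value
```

>>> {"op": "send_rows", "data": {"rows": [{"y": 3.4, "claw": 1}, {"y": 6.5, "claw": 1}, {"y": 9, "claw": 1}, {"y": 10.5, "claw": 1}, {"y": 10.5, "claw": 1}]}}

```text
$.rows[0]: bad value
```

>>> {"op": "send_rows", "data": {"rows": [{"x": 1.5, "y": 2.5, "z": 0, "roll": -1, "claw": 1}, {"x": 4, "y": 6, "z": 0, "roll": -3, "claw": 1}, {"x": 7, "y": 9.5, "z": 0, "roll": -5, "claw": 1}, {"x": 10, "y": 13, "z": 0, "roll": -8, "claw": 1}, {"x": 13, "y": 16.5, "z": 0, "roll": -11, "claw": 1}]}}

```text
clock: 1.42
eef_pos: [333.7, -459.0, 242.5]
tool_rot: [3.141, -0.0, 0.137]
force: [1.9, -0.6, -0.5]
width: 25.6
```

>>> {"op": "send_rows", "data": {"rows": [{"x": 2.4, "y": 3.4, "z": 0, "roll": -2, "claw": 1}, {"x": 4.6, "y": 6.8, "z": 0, "roll": -4, "claw": 1}, {"x": 6.5, "y": 10.2, "z": 0, "roll": -7, "claw": 1}, {"x": 8, "y": 13.6, "z": 0, "roll": -9, "claw": 1}, {"x": 9.5, "y": 17, "z": 0, "roll": -11, "claw": 1}]}}

```text
clock: 1.83
eef_pos: [428.8, -288.6, 242.5]
tool_rot: [3.141, -0.001, -0.052]
force: [0.7, -0.5, 0.6]
width: -0.0
```

>>> {"op": "send_rows", "data": {"rows": [{"x": 1.5, "y": 3.4, "z": 0.2, "roll": 0, "claw": 1}, {"x": 2.5, "y": 6.8, "z": 0.5, "roll": 0, "claw": 1}, {"x": 3.5, "y": 10.2, "z": 0.8, "roll": 0, "claw": 1}, {"x": 4.5, "y": 13.6, "z": 0.8, "roll": 0, "claw": 1}, {"x": 5.3, "y": 17, "z": 0.8, "roll": 0, "claw": 1}]}}

```text
clock: 2.25
eef_pos: [481.7, -118.7, 250.8]
tool_rot: [3.141, -0.002, -0.051]
force: [0.4, -0.8, -0.7]
width: -0.3
```

>>> {"op": "send_rows", "data": {"rows": [{"x": 0, "y": 3.4, "z": 0, "roll": 0, "claw": 1}, {"x": 0, "y": 6.5, "z": 0, "roll": 0, "claw": 1}, {"x": 0, "y": 9, "z": 0, "roll": 0, "claw": 1}, {"x": 0, "y": 10.5, "z": 0, "roll": 0, "claw": 1}, {"x": 0, "y": 10.5, "z": 0, "roll": 0, "claw": 1}]}}

```text
clock: 2.67
eef_pos: [481.0, -11.1, 250.5]
tool_rot: [-3.139, -0.0, -0.045]
force: [-0.4, 0.3, 0.1]
width: 0.4
```

```bash
python3 - <<'E'
from h import *
s=ctrl.read_state();print(s['clock'],s['eef_pos'],s['tool_rot'],s['width'],s['force'])
im,d=ctrl.get_image('wrist');cv2.imwrite('pics/w1.png',im)
for q in['tap1_hub','tap5_hub','supply_hub']:
    for r in ctrl.place_of('wrist',q)[:2]:
        print(q,np.round(r['uv'],1),round(r['confidence'],2),np.round(at_z('wrist',r['uv'],147),1))
E
```

```text
2.6667 [480.97940249 -11.14059194 250.45228275] [-3.13948646e+00 -2.73479991e-04 -4.46393182e-02] 0.3689127334305479 [-0.35532218  0.29206864  0.0585712 ]
tap1_hub [413.6 125.4] 0.67 [ 534.2 -107.7  147. ]
tap5_hub [109.4 127.1] 0.96 [543.4  90.9 147. ]
supply_hub [225.2 110.3] 0.51 [549.2  12.6 147. ]
```

View pics/w1.png

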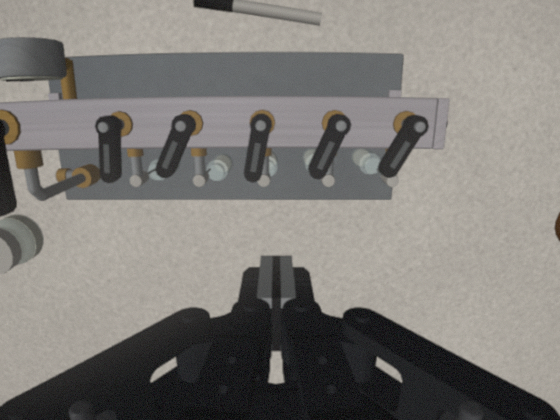

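```bash
python3 - <<'E'
from h import *
for uv in[(420,127),(341,125.5),(261,125.5),(182,126),(103,127)]: print(at_z('wrist',uv,157).round(1))
for uv in[(261,257),(293,257),(276,257)]: print('tip',at_z('wrist',uv,239.5).round(1))
E
```

```text
[ 533.7 -109.8  157. ]
[536.6 -59.7 157. ]
[539.1 -10.2 157. ]
[541.6  39.  157. ]
[544.4  89.8 157. ]
tip [488.9 -10.3 239.5]
tip [488.2 -24.3 239.5]
tip [488.5 -16.8 239.5]
```

>>> {"op": "send_rows", "data": {"rows": [{"x": 0.6, "y": -2.5, "z": 0, "roll": 0, "claw": 1}, {"x": 1.3, "y": -5.8, "z": 0, "roll": 0, "claw": 1}, {"x": 2.1, "y": -9, "z": 0, "roll": 0, "claw": 1}, {"x": 2.8, "y": -12, "z": 0, "roll": 0, "claw": 1}, {"x": 3.1, "y": -13.7, "z": 0, "roll": 0, "claw": 1}]}}

```text
clock: 3.28
eef_pos: [511.8, -158.7, 250.5]
tool_rot: [3.139, -0.001, -0.058]
force: [-0.3, -0.7, 0.1]
width: 0.1
```

>>> {"op": "send_rows", "data": {"rows": [{"x": 0, "y": 0, "z": -2, "roll": 0, "claw": 1}, {"x": 0, "y": 0, "z": -4, "roll": 0, "claw": 1}, {"x": 0, "y": 0, "z": -6, "roll": 0, "claw": 1}, {"x": 0, "y": 0, "z": -7, "roll": 0, "claw": 1}, {"x": 0, "y": 0, "z": -7, "roll": 0, "claw": 1}]}}

```text
clock: 3.7
eef_pos: [510.0, -153.4, 178.3]
tool_rot: [-3.141, 0.005, -0.053]
force: [-1.1, 0.5, 0.6]
width: 0.2
```

```bash
python3 - <<'E'
from h import *
s=ctrl.read_state();print(s['clock'],s['eef_pos'],s['tool_rot'],s['width'],s['force'])
im,d=ctrl.get_image('wrist');cv2.imwrite('pics/w2.png',im)
E
```

```text
3.7 [ 509.98326454 -153.4088955   178.26529545] [-3.14124271  0.00454221 -0.05334052] 0.15465812937981135 [-1.12948822  0.50957712  0.58858926]
```

View pics/w2.png

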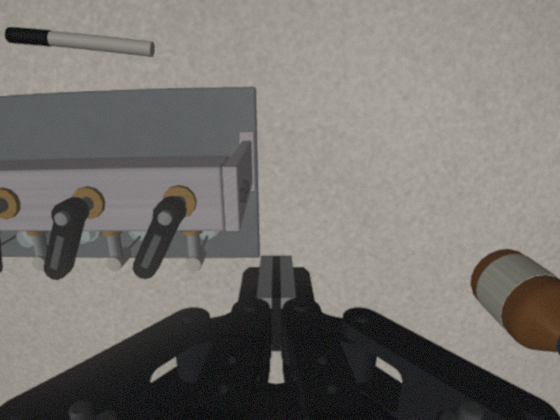

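```bash
python3 - <<'E'
from h import *
P=[]
for i in range(6):
    ctrl.get_image('wrist');s=ctrl.read_state();P.append(list(s['eef_pos'])+[s['tool_rot'][2]])
print(np.round(P,2)); m=np.mean(P,0)
t=at_z('wrist',(276.5,257),m[2]-11); 
for uv in [(166,217),(62,217)]:
    h=at_z('wrist',uv,157); print(t.round(1),h.round(1),(h-t).round(1))
    a=-.0515;e=np.array([-np.sin(a),np.cos(a)]);n=np.array([np.cos(a),np.sin(a)])
    d=(h-t)[:2];print('along',d@e,'normal from front(cam side) edge of tip',d@n)
E
```

```text
[[ 5.1187e+02 -1.5334e+02  1.8057e+02 -5.0000e-02]
 [ 5.1238e+02 -1.5318e+02  1.8113e+02 -5.0000e-02]
 [ 5.1262e+02 -1.5304e+02  1.8142e+02 -5.0000e-02]
 [ 5.1267e+02 -1.5284e+02  1.8151e+02 -5.0000e-02]
 [ 5.1259e+02 -1.5269e+02  1.8141e+02 -5.0000e-02]
 [ 5.1246e+02 -1.5259e+02  1.8127e+02 -5.0000e-02]]
[ 520.  -152.7  170.2] [ 536.6 -102.   157. ] [ 16.5  50.7 -13.2]
along 51.4984247097251 normal from front(cam side) edge of tip 13.915561657517065
[ 520.  -152.7  170.2] [539. -51. 157.] [ 19.  101.7 -13.2]
along 102.52476330448361 normal from front(cam side) edge of tip 13.699778132847335
```

```bash
python3 - <<'E'
from h import *
im,d=ctrl.get_image('wrist');s=ctrl.read_state();p=np.array(s['eef_pos']);print(p.round(1))
def pt(u,v):
    o,r=ray('wrist',(u,v));return o+r*d[v,u]
for v in range(250,300,4): print(v,[ (d[v,u].round(1),(pt(u,v)-p).round(1).tolist()) for u in(252,268,286,302)])
for u,v in[(166,215),(62,215)]: print(pt(u,v).round(1))
E
```

```text
[ 512.4 -152.5  181.2]
250 [(np.float32(325.9), [-57.9, 25.5, -167.6]), (np.float32(339.8), [-64.2, 11.5, -180.3]), (np.float32(340.2), [-65.3, -5.6, -180.7]), (np.float32(340.6), [-66.2, -20.9, -181.1])]
254 [(np.float32(327.3), [-61.9, 25.8, -167.8]), (np.float32(341.3), [-68.5, 11.7, -180.6]), (np.float32(341.8), [-69.6, -5.4, -181.1]), (np.float32(341.0), [-70.1, -20.7, -180.4])]
258 [(np.float32(329.7), [-66.5, 26.2, -168.9]), (np.float32(148.4), [10.9, 3.3, -3.4]), (np.float32(148.9), [10.3, -4.2, -3.8]), (np.float32(342.9), [-74.5, -20.6, -181.0])]
262 [(np.float32(342.5), [-75.6, 27.5, -179.4]), (np.float32(146.0), [10.4, 3.3, -0.7]), (np.float32(145.5), [10.2, -4.1, -0.2]), (np.float32(345.0), [-79.2, -20.5, -181.7])]
266 [(np.float32(344.9), [-80.4, 27.9, -180.4]), (np.float32(141.8), [10.7, 3.2, 3.6]), (np.float32(142.7), [9.9, -4.0, 2.8]), (np.float32(346.4), [-83.5, -20.4, -181.8])]
270 [(np.float32(147.9), [6.7, 10.1, -1.4]), (np.float32(138.3), [10.8, 3.1, 7.3]), (np.float32(137.8), [10.7, -3.9, 7.7]), (np.float32(147.2), [6.0, -10.5, -0.7])]
274 [(np.float32(145.2), [
[... 467 characters left out ...]
 [(np.float32(134.8), [6.9, 9.2, 12.3]), (np.float32(126.9), [10.6, 2.8, 19.3]), (np.float32(127.4), [10.0, -3.6, 18.8]), (np.float32(135.4), [5.6, -9.7, 11.7])]
290 [(np.float32(132.1), [6.8, 9.1, 15.0]), (np.float32(123.9), [10.8, 2.7, 22.3]), (np.float32(125.7), [9.6, -3.5, 20.8]), (np.float32(131.9), [6.0, -9.5, 15.2])]
294 [(np.float32(127.8), [7.7, 8.7, 19.3]), (np.float32(121.7), [10.6, 2.7, 24.7]), (np.float32(120.9), [10.7, -3.5, 25.4]), (np.float32(129.1), [6.1, -9.3, 18.2])]
298 [(np.float32(118.0), [11.5, 7.9, 28.3]), (np.float32(119.4), [10.5, 2.6, 27.1]), (np.float32(119.7), [10.1, -3.4, 26.9]), (np.float32(116.5), [11.5, -8.6, 29.6])]
[ 537.1 -101.7  155.8]
[539.2 -49.8 154.8]
```

>>> {"op": "send_rows", "data": {"rows": [{"x": 0.05, "y": 0, "z": -1, "roll": 0, "claw": 1}, {"x": 0.05, "y": 0, "z": -2, "roll": 0, "claw": 1}, {"x": 0.05, "y": 0, "z": -3, "roll": 0, "claw": 1}, {"x": 0.05, "y": 0, "z": -3.7, "roll": 0, "claw": 1}, {"x": 0.05, "y": 0, "z": -3.7, "roll": 0, "claw": 1}]}}

```text
clock: 4.52
eef_pos: [510.9, -152.0, 141.1]
tool_rot: [-3.141, 0.004, -0.051]
force: [0.0, -0.2, 0.3]
width: 0.1
```

>>> {"op": "send_rows", "data": {"rows": [{"x": 0.03, "y": 0.5, "z": 0, "roll": 0, "claw": 1}, {"x": 0.05, "y": 1, "z": 0, "roll": 0, "claw": 1}, {"x": 0.08, "y": 1.5, "z": 0, "roll": 0, "claw": 1}, {"x": 0.08, "y": 1.5, "z": 0, "roll": 0, "claw": 1}, {"x": 0.08, "y": 1.5, "z": 0, "roll": 0, "claw": 1}]}}

```text
clock: 4.93
eef_pos: [513.5, -136.8, 143.7]
tool_rot: [-3.142, -0.001, -0.05]
force: [0.7, 0.3, -0.3]
width: -0.5
```

```bash
python3 - <<'E'
from h import *
for i in range(4): im,d=ctrl.get_image('wrist')
s=ctrl.read_state();p=np.array(s['eef_pos']);print(s['clock'],p.round(1),s['tool_rot'],s['force'])
im,d=ctrl.get_image('wrist');cv2.imwrite('pics/w3.png',im)
def pt(u,v):
    o,r=ray('wrist',(u,v));return o+r*d[v,u]
for r in ctrl.place_of('wrist','tap1_hub')[:2]: print(r['uv'],r['confidence'],at_z('wrist',r['uv'],147).round(1))
E
```

```text
5.1333 [ 513.2 -137.7  143.5] [ 3.14134565e+00 -3.93215024e-04 -5.14980340e-02] [-0.20385401 -0.44203635  0.5484454 ]
[184.5, 247.9] 0.77 [ 533.2 -102.2  147. ]
```

View pics/w3.png

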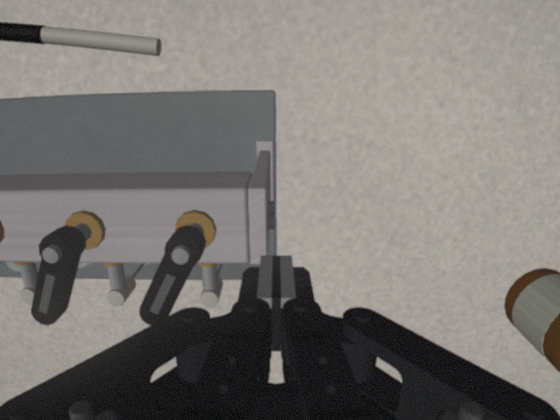

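```bash
python3 - <<'E'
from h import *
p=np.array([513.2,-137.7]);n=np.array([.9987,-.0515])
for uv in[(180,255),(52,254)]:
    h=at_z('wrist',uv,157);print(h.round(1),((h[:2]-p)@n-10.6).round(1))
E
```

```text
[ 534.8 -103.2  157. ] 9.2
[537.1 -54.  157. ] 8.9
```

>>> {"op": "send_rows", "data": {"rows": [{"x": 0.03, "y": 0.6, "z": 0, "roll": 0, "claw": 1}, {"x": 0.06, "y": 1.2, "z": 0, "roll": 0, "claw": 1}, {"x": 0.09, "y": 1.8, "z": 0, "roll": 0, "claw": 1}, {"x": 0.12, "y": 2.4, "z": 0, "roll": 0, "claw": 1}, {"x": 0.15, "y": 3, "z": 0, "roll": 0, "claw": 1}]}}

```text
clock: 5.65
eef_pos: [514.6, -107.2, 143.3]
tool_rot: [3.141, 0.0, -0.051]
force: [-0.3, -2.1, -0.4]
width: 0.0
```

>>> {"op": "send_rows", "data": {"rows": [{"x": 0.03, "y": 0.6, "z": 0, "roll": 0, "claw": 1}, {"x": 0.06, "y": 1.2, "z": 0, "roll": 0, "claw": 1}, {"x": 0.09, "y": 1.8, "z": 0, "roll": 0, "claw": 1}, {"x": 0.12, "y": 2.4, "z": 0, "roll": 0, "claw": 1}, {"x": 0.15, "y": 3, "z": 0, "roll": 0, "claw": 1}]}}

```text
clock: 6.07
eef_pos: [516.2, -76.5, 143.3]
tool_rot: [-3.141, 0.0, -0.051]
force: [0.6, -0.1, -0.3]
width: -0.4
```

```bash
python3 - <<'E'
from h import *
for i in range(3): im,d=ctrl.get_image('wrist')
s=ctrl.read_state();p=np.array(s['eef_pos']);print(s['clock'],p.round(1),s['tool_rot'],s['force'],s['width'])
cv2.imwrite('pics/w4.png',im)
E
```

```text
6.2167 [516.3 -76.3 143.3] [-3.14094677e+00 -7.38427961e-06 -4.96503436e-02] [-0.86204072  0.88321897  0.34283869] 0.15601756883170534
```

View pics/w4.png

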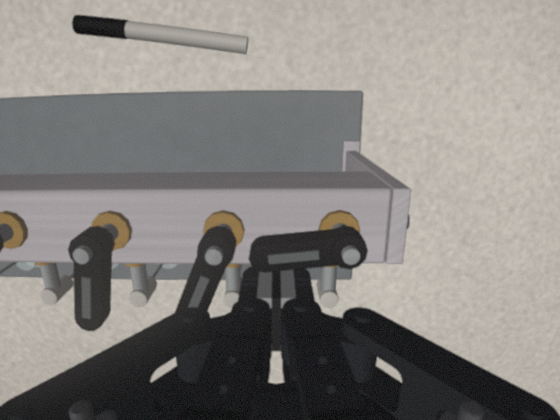

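>>> {"op": "send_rows", "data": {"rows": [{"x": 0.03, "y": 0.6, "z": 0, "roll": 0, "claw": 1}, {"x": 0.06, "y": 1.2, "z": 0, "roll": 0, "claw": 1}, {"x": 0.09, "y": 1.8, "z": 0, "roll": 0, "claw": 1}, {"x": 0.12, "y": 2.4, "z": 0, "roll": 0, "claw": 1}, {"x": 0.15, "y": 3, "z": 0, "roll": 0, "claw": 1}]}}

```text
clock: 6.63
eef_pos: [517.3, -47.0, 143.2]
tool_rot: [3.141, 0.001, -0.051]
force: [-1.5, -1.2, -0.0]
width: 0.2
```

>>> {"op": "send_rows", "data": {"rows": [{"x": 0.03, "y": 0.6, "z": 0, "roll": 0, "claw": 1}, {"x": 0.06, "y": 1.2, "z": 0, "roll": 0, "claw": 1}, {"x": 0.09, "y": 1.8, "z": 0, "roll": 0, "claw": 1}, {"x": 0.12, "y": 2.4, "z": 0, "roll": 0, "claw": 1}, {"x": 0.15, "y": 3, "z": 0, "roll": 0, "claw": 1}]}}

```text
clock: 7.05
eef_pos: [518.9, -16.9, 143.3]
tool_rot: [3.141, 0.0, -0.051]
force: [-2.3, -2.7, 0.4]
width: -0.0
```

>>> {"op": "send_rows", "data": {"rows": [{"x": 0.03, "y": 0.6, "z": 0, "roll": 0, "claw": 1}, {"x": 0.06, "y": 1.2, "z": 0, "roll": 0, "claw": 1}, {"x": 0.09, "y": 1.8, "z": 0, "roll": 0, "claw": 1}, {"x": 0.12, "y": 2.4, "z": 0, "roll": 0, "claw": 1}, {"x": 0.15, "y": 3, "z": 0, "roll": 0, "claw": 1}]}}

```text
clock: 7.47
eef_pos: [520.7, 13.5, 143.3]
tool_rot: [-3.141, 0.0, -0.051]
force: [-1.4, -1.2, 1.3]
width: 0.0
```

```bash
python3 - <<'E'
from h import *
for i in range(3): im,d=ctrl.get_image('wrist')
s=ctrl.read_state();p=np.array(s['eef_pos']);print(s['clock'],p.round(1),s['tool_rot'],s['force'],s['width'])
cv2.imwrite('pics/w5.png',im)
E
```

```text
7.6167 [520.9  13.8 143.3] [-3.14079957e+00 -4.10369458e-04 -4.94731236e-02] [-0.70476773 -0.05879039  0.53648459] 0.042137736103345445
```

View pics/w5.png

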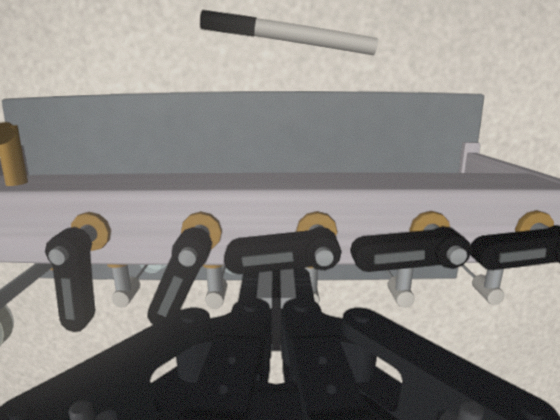

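>>> {"op": "send_rows", "data": {"rows": [{"x": 0.03, "y": 0.6, "z": 0, "roll": 0, "claw": 1}, {"x": 0.06, "y": 1.2, "z": 0, "roll": 0, "claw": 1}, {"x": 0.09, "y": 1.8, "z": 0, "roll": 0, "claw": 1}, {"x": 0.12, "y": 2.4, "z": 0, "roll": 0, "claw": 1}, {"x": 0.15, "y": 3, "z": 0, "roll": 0, "claw": 1}]}}

```text
clock: 8.03
eef_pos: [522.2, 42.6, 143.3]
tool_rot: [3.141, -0.0, -0.052]
force: [-0.3, -1.5, -0.1]
width: -0.1
```

>>> {"op": "send_rows", "data": {"rows": [{"x": 0.03, "y": 0.6, "z": 0, "roll": 0, "claw": 1}, {"x": 0.06, "y": 1.2, "z": 0, "roll": 0, "claw": 1}, {"x": 0.09, "y": 1.8, "z": 0, "roll": 0, "claw": 1}, {"x": 0.12, "y": 2.4, "z": 0, "roll": 0, "claw": 1}, {"x": 0.15, "y": 3, "z": 0, "roll": 0, "claw": 1}]}}

```text
clock: 8.45
eef_pos: [523.8, 73.6, 143.4]
tool_rot: [-3.141, -0.0, -0.051]
force: [-0.5, -0.5, -0.8]
width: 0.2
```

>>> {"op": "send_rows", "data": {"rows": [{"x": 0.03, "y": 0.6, "z": 0, "roll": 0, "claw": 1}, {"x": 0.06, "y": 1.2, "z": 0, "roll": 0, "claw": 1}, {"x": 0.09, "y": 1.8, "z": 0, "roll": 0, "claw": 1}, {"x": 0.12, "y": 2.4, "z": 0, "roll": 0, "claw": 1}, {"x": 0.15, "y": 3, "z": 0, "roll": 0, "claw": 1}]}}

```text
clock: 8.87
eef_pos: [524.9, 103.0, 143.2]
tool_rot: [3.141, 0.0, -0.052]
force: [-2.3, -1.0, -0.4]
width: 0.1
```

>>> {"op": "send_rows", "data": {"rows": [{"x": 0.03, "y": 0.6, "z": 0, "roll": 0, "claw": 1}, {"x": 0.06, "y": 1.2, "z": 0, "roll": 0, "claw": 1}, {"x": 0.09, "y": 1.8, "z": 0, "roll": 0, "claw": 1}, {"x": 0.12, "y": 2.3, "z": 0, "roll": 0, "claw": 1}, {"x": 0.12, "y": 2.3, "z": 0, "roll": 0, "claw": 1}]}}

```text
clock: 9.28
eef_pos: [526.7, 127.6, 143.4]
tool_rot: [-3.14, -0.001, -0.049]
force: [0.3, 0.8, 0.6]
width: -0.7
```

```bash
python3 - <<'E'
from h import *
for i in range(3): im,d=ctrl.get_image('wrist')
s=ctrl.read_state();p=np.array(s['eef_pos']);print(s['clock'],p.round(1),s['tool_rot'],s['force'],s['width'])
cv2.imwrite('pics/w6.png',im)
E
```

```text
9.4333 [526.5 125.6 143.4] [-3.14148950e+00 -4.67873861e-04 -5.11805123e-02] [-0.40577796 -0.13899365  0.12488325] 0.005228131873229997
```

View pics/w6.png

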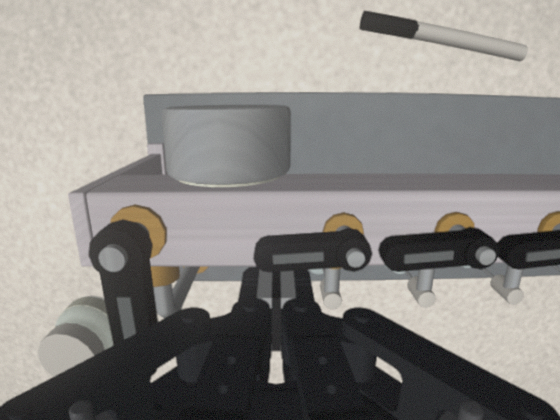

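>>> {"op": "send_rows", "data": {"rows": [{"x": 0.03, "y": 0.5, "z": 0, "roll": 0, "claw": 1}, {"x": 0.03, "y": 0.5, "z": 0, "roll": 0, "claw": 1}, {"x": -0.5, "y": 0.5, "z": 0, "roll": 0, "claw": 1}, {"x": -1, "y": 0.5, "z": 0, "roll": 0, "claw": 1}, {"x": -1, "y": 0.5, "z": 1, "roll": 0, "claw": 1}]}}

```text
clock: 9.85
eef_pos: [513.5, 130.1, 152.1]
tool_rot: [3.14, 0.005, -0.051]
force: [-1.6, -0.7, -0.2]
width: -0.3
```

>>> {"op": "send_rows", "data": {"rows": [{"x": 0, "y": 0, "z": 2, "roll": 0, "claw": 1}, {"x": 0, "y": 0, "z": 5, "roll": 0, "claw": 1}, {"x": 0, "y": 0, "z": 8.5, "roll": 0, "claw": 1}, {"x": -1, "y": -3, "z": 11, "roll": 0, "claw": 1}, {"x": -3, "y": -6, "z": 12, "roll": 0, "claw": 1}]}}

```text
clock: 10.27
eef_pos: [490.0, 71.5, 277.6]
tool_rot: [-3.139, -0.01, -0.048]
force: [0.7, -1.0, 0.2]
width: 0.0
```

>>> {"op": "send_rows", "data": {"rows": [{"x": 0, "y": -3, "z": 0, "roll": 0, "claw": 1}, {"x": 0, "y": -5, "z": 0, "roll": 0, "claw": 1}, {"x": 0, "y": -5.5, "z": 0, "roll": 0, "claw": 1}, {"x": 0, "y": -5.5, "z": 0, "roll": 0, "claw": 1}, {"x": 0, "y": -5.5, "z": 0, "roll": 0, "claw": 1}]}}

```text
clock: 10.68
eef_pos: [486.4, 16.5, 273.6]
tool_rot: [-3.141, -0.0, -0.051]
force: [0.6, 0.1, 0.6]
width: 0.2
```

```bash
python3 - <<'E'
from h import *
for i in range(3): im,d=ctrl.get_image('wrist')
s=ctrl.read_state();p=np.array(s['eef_pos']);print(s['clock'],p.round(1),s['force'])
cv2.imwrite('pics/w7.png',im)
E
```

```text
10.8333 [486.4  17.3 273.1] [ 0.10404068 -0.07693316  0.8001886 ]
```

View pics/w7.png

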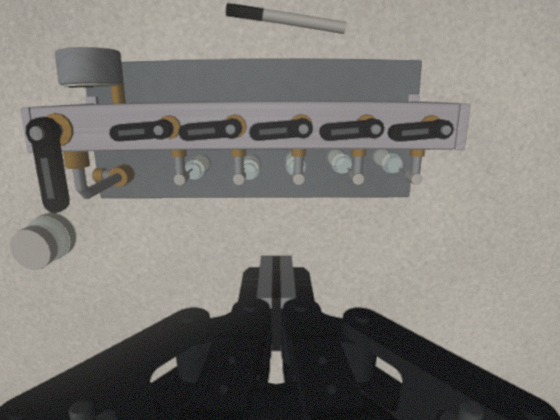

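```bash
python3 - <<'E'
from h import *
for uv in[(446,129),(158,130),(38,132)]: print(at_z('wrist',uv,157).round(1))
print(ctrl.finish_job())
E
```

```text
[ 535.4 -102.8  157. ]
[543.6  96.8 157. ]
[548.1 185.  157. ]
the job is handed in; nothing more can be done
None
```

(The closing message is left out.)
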